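Blank off a vacuum manifold port and tug-test the plug

ROBOT

A 7-joint arm with a two-finger parallel gripper is mounted at the origin on the work surface. World frame = base frame: x ahead of the robot, y to its left, z up, the work surface at z = 0. Lengths are in m, angles in rad, forces in N, time in s.
With the tool pointing down it reaches from about 0.4 to 0.85 m from the base axis. Payload 10.4 kg.
Tool frame: the origin (TCP) lies between the finger pads; the fingertips stand 11 mm ahead of it and the grasp point (between the pads) lies 8 mm behind it; x points along the fingers, y is the direction in which the jaws open and shut, and the axes are right-handed (so a half turn about x gives the same grasp; the last joint's range is limited). The gripper opens to 87 mm and grips with 3 to 60 N. Pads are 19 mm wide; open, the fingers measure 117 mm over their backs; the gripper's body (75 mm by 190 mm) begins 51 mm behind the grasp point.
Start: joints at [1.187, 0.332, -0.065, 1.46, 0.022, 1.35, -0.088], TCP at [0.221, -0.585, 0.234] pointing down, gripper open.
Joint ranges: [-2.6, 2.6], [-0.5, 2.12], [-1.47, 1.34], [0.16, 2.42], [-1.27, 4.41], [0.06, 2.06], [-2.6, 2.6]. Speed limits (rad/s): [2.22, 2.22, 2.79, 2.79, 3.14, 3.14, 3.14].

INTERFACE

Orientations are given as a unit quaternion [x, y, z, w].
In Python, from bench import * gives the robot as it stands.
- The arm moves only by the shell command python3 -m creep 'ROWS' [FORCE]. ROWS is JSON, a list of rows, each an object of numbers: "rx", "ry", "rz": the turn, a rotation vector about the world's x, y, z in units of 2 pi rad (1.0 is 2 pi rad); "dx", "dy", "dz": the shift along the world's x, y, z in units of 30 mm (1.0 is 30 mm); "fingers": the opening, from -1 (shut) to 1 (fully open), so that 0 is half open. In form: [{"rx": .., "ry": .., "rz": .., "dx": .., "dy": .., "dz": .., "fingers": ..}, ...]. A call has 1 to 10 rows; each row shifts and turns the commanded pose from where the row before left it; what a row does not reach is not made up. A row lasts 1/8 s, in which the tool goes at most 62.5 mm and 10.7 degrees, less where a joint would pass 70% of its speed; a pose out of reach is approached as far as the arm can. A call with a number of a shift or a turn outside -1 to 1 is refused whole. A call with a gripper value outside its range is refused whole. The fingers move at their own pace and stop on an object; FORCE is the grip in N (left out, the last holds). Time passes only in rows, so rows that do not move let the fingers close. It gives the time, the measured TCP pose, the force and the opening at its end, in the units of the state.
- read_state(): the state, without advancing time (a new reading comes with each control period).
- camera(name): name is "side" or "top" or "wrist"; returns (picture, depth): 384x512x3 uint8, red, green, blue; 384x512 float32, m along the optical axis (not along the pixel's ray), 0 where there is no reading.
- calibration(name): a dict with "vertical_fov" (degrees; the focal length in pixels is half the picture's height over the tangent of half this angle, whatever the lens; pixels are square), "cx", "cy" (the principal point, pixels), "rvec" (rotation vector, rad) and "tvec" (3), from world to camera coordinates, as OpenCV has them. Camera axes: x right, y down, z forward; pixel columns grow to the right and rows downward; lengths in m; the calibration is good to about 2 mm. The wrist camera is an equidistant fisheye: a pixel r from the principal point sees the ray r / f radians off the axis. A picture is of the moment at which its call begins: read the wrist's pose just before it. calibration takes no time and is no camera call; for the wrist camera it gives the pose at the moment of the call.
- close_job(): hands the job in, once; it reports no verdict.
The state is a dict: "time": time; "joint_positions": joint angles; "joint_vel": joint speeds; "joint_torque": joint torques, N m; "ee_pos": TCP position; "eef_rot": TCP orientation; "ft_force": force on the tool from outside, world axes, zero at the start; "torque": the same for the moment, N m; "width": finger opening in m.
Only numpy, scipy, OpenCV 4.12 (cv2) and the standard library are available. Lean on these libraries where they do the work, as an engineer would, in place of code of your own. Each camera call takes 0.05 s, during which the arm holds its last target. There are 200 camera calls.

TASK

The vacuum manifold has one open port: take the round-headed blanking plug from the rack and press it straight down into that port, firmly but with no more than about 20 newtons, until the catch has snapped and its shoulder sits fully home on the rubber seal. Then, without taking it out, pull it straight up with about 10 newtons (never more than 15) for a good second to confirm that the catch holds it, and let go so that it is left sitting home. Leave the other things where they are.

Things in the scene. Friction and masses are not known exactly. Their poses are not given: they have to be found in the camera images.
- plug_grip (a point): Grip point of the loose blanking plug: on its axis, 14 mm below its top, 30 mm above its shoulder; z up. Bare steel, 80 mm tall, about 0.3 kg: a ribbed round head 33 mm in diameter and 44 mm tall; below its flat shoulder a 36 mm stem. It starts upright in one of the rack's two holes, shoulder on the rack's top.
- plug: The same plug; this origin is the centre of the tip of its stem, 66 mm below the grip point, z up along the plug. The stem is 36 mm long, 20 mm in diameter, with a round (hemispherical) tip and, from 13 to 32 mm above the tip, a groove 11 mm in diameter for the catch.
- port_mouth (a point): Centre of the open port, level with the top of its black rubber seal ring (31 mm across, 3 mm above the block's top face), z up. The hole is 22 mm in diameter, 46 mm deep. Plug home: shoulder on the seal, its grip point 30 mm straight above this point. The seal is springy: about 8 N per mm, 2.5 mm at most.
- seal: The black rubber seal ring on the port's top, 31 mm outside and 22 mm inside diameter, 5 mm thick, standing 3 mm out of the block; origin at the centre of its underside. Pressed, it gives up to 2.5 mm.
- clip_level (a point): The catch inside the hole, 15 mm below the seal's top: four sprung balls. Going in they resist with up to about 16 N, from 22 mm to 9 mm before home, then snap into the groove and draw the plug down. Pulled up from home the plug gives by only a mm or two, and at 17 N or more it may come out.
- jaw0 (a joint): Outward travel of one of the catch's four balls, in m: 0 at rest and with the plug home, up to about 4 mm while the stem's full width passes; hidden in the port, nothing to operate.
- port: Steel port block, 60 x 60 mm, 60 mm tall, fixed on the manifold's rail; origin at the centre of its underside, 63 mm below the seal's top; z up, y along the rail. It has the open hole with the seal. Its neighbours on the rail, 100 mm centre to centre, are equal blocks closed by low valves with short black levers that reach 17 mm above the seal's top.
- rack: Grey plastic block 75 x 180 x 50 mm tall, fixed, origin at the centre of its underside, y along its length; two holes 22 mm in diameter at y = +45 and -45 mm, one holding the plug, the other the spare.
- spare: A bystander: another steel plug with a square head 32 x 32 mm and 30 mm tall, standing in the other hole of the rack. Origin at the centre of its stem's tip, 20 mm below the rack's top. Leave it alone.
- reagent: A bystander: amber jar 60 mm in diameter, 120 mm tall; origin under its centre.
- beaker: A bystander: clear beaker 72 mm in diameter, 90 mm tall; origin under its centre.
- spatula: A bystander: 170 mm lab spoon with a white handle lying on the bench; origin under its middle.
There are look-alikes about, which are no part of the job. What is shaped like the plug but green or turquoise is not meant.

How it is judged:
By the outcome, as a careful person would: the job done as asked, in the order asked, and still so for the second after the job is handed in, with the robot touching nothing.
It also fails if it takes over 61 s, if anything falls off the work surface, if the arm or the gripper's body presses on something with over 40 N, if the wrist force passes 120 N, or if a joint passes its speed limit or range.

## Working session

There is one attempt and no reset: what is moved stays moved. The work goes in short steps, Python scripts to look and compute and a shell command to move; the robot and the scene stay as the last step left them, time stands still between calls to the robot, and variables do not carry over. Pictures are saved under pics/ and viewed, about 8 in all and at most 12, crops included, and the job is handed in when it is done.

```bash
mkdir -p pics; ls; cat > h.py <<'E'
from bench import *
import numpy as np, cv2
def cal(n):
    c=calibration(n); R=cv2.Rodrigues(np.array(c["rvec"],float))[0]; t=np.array(c["tvec"],float).ravel()
    f=192/np.tan(np.radians(c["vertical_fov"])/2); return R,t,f,c["cx"],c["cy"]
def ray(n,u,v,C=None):
    R,t,f,cx,cy=C or cal(n); x,y=u-cx,v-cy
    if n=="wrist":
        r=np.hypot(x,y)+1e-9; a=r/f; d=np.array([np.sin(a)*x/r,np.sin(a)*y/r,np.cos(a)])
    else: d=np.array([x/f,y/f,1.])
    return -R.T@t, R.T@d
def onz(n,u,v,z,C=None):
    o,d=ray(n,u,v,C); return o+d*(z-o[2])/d[2]
def proj(n,p,C=None):
    R,t,f,cx,cy=C or cal(n); q=R@np.array(p)+t
    if n=="wrist":
        r=np.hypot(q[0],q[1])+1e-9; a=np.arctan2(r,q[2])*f; return cx+a*q[0]/r,cy+a*q[1]/r
    return cx+f*q[0]/q[2],cy+f*q[1]/q[2]
def snap(n,fn):
    im,d=camera(n); cv2.imwrite("pics/"+fn+".png",im[:,:,::-1]); np.save("pics/"+fn+".npy",d); return im,d
E
python3 - <<'E'
from h import *
s=read_state(); print(s["time"],s["ee_pos"],s["eef_rot"],s["ft_force"],s["width"])
snap("top","top0"); snap("side","side0")
for n in("top","side","wrist"):
    R,t,f,cx,cy=cal(n); print(n,-R.T@t,R[2],f,cx,cy)
E
```

```text
pics
0.0 [ 0.22049869 -0.58441942  0.232757  ] [-0.69551493 -0.12735679  0.69574735 -0.12639164] [-0.12083096 -0.03865579 -0.24932021] 0.08697492926683664
top [ 0.38198413 -0.06455502  1.03331214] [ 0.20335132  0.00399992 -0.97909767] 409.5562206825268 258.5758379231458 185.57833522334892
side [ 0.53460036 -0.57924664  0.73190873] [ 0.04205087  0.62685653 -0.77799911] 365.1835698762906 255.4297125393026 187.6921164213736
wrist [ 0.28403424 -0.5611205   0.38218506] [-0.22617467 -0.08487593 -0.97038193] 297.3186396354542 253.7134976469827 190.9849866341788
```

View pics/top0.png

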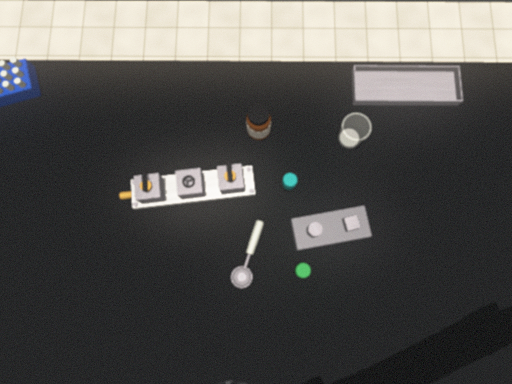

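View pics/side0.png

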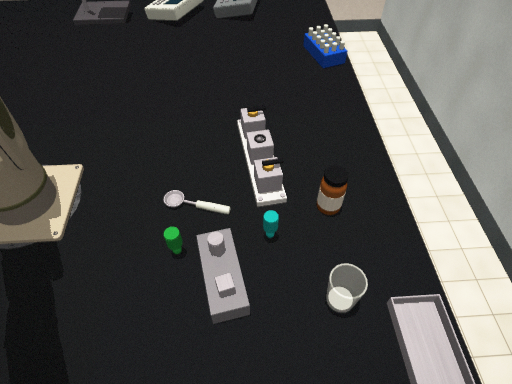

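The top view shows the round-headed plug at (315,229), the spare at (352,223) and the open port at (188,182). In the side view the plug is at (216,239) and the port at (260,139). Green and turquoise look-alikes stand nearby.

```bash
python3 - <<'E'
from h import *
im=cv2.imread("pics/top0.png"); d=np.load("pics/top0.npy")
C=cal("top"); R,t,f,cx,cy=C
def pt(n,u,v,dd):
    o,r=ray(n,u,v); return o+r*dd[v,u]
ds=np.load("pics/side0.npy")
for n,u,v,dd in(("top",315,228,d),("top",352,222,d),("top",180,173,d),("top",197,173,d),("top",188,182,d),("top",330,240,d),("top",230,180,d),("top",246,205,d),("side",216,237,ds),("side",250,148,ds),("side",225,283,ds),("side",240,310,ds)): print(n,u,v,pt(n,u,v,dd).round(4))
# head / port centres via masks: points by height
v,u=np.mgrid[:384,:512]; P=np.stack([(u-cx)/f,(v-cy)/f,np.ones_like(d)],-1)*d[...,None]; W=(P-t)@R
def sel(m,nm):
    q=W[m]; print(nm,m.sum(),q.mean(0).round(4),q.min(0).round(4),q.max(0).round(4))
sel((abs(u-315)<12)&(abs(v-229)<12)&(W[...,2]>.08)&(d>0),"head")
sel((abs(u-188)<17)&(abs(v-182)<17)&(W[...,2]>.06)&(d>0),"block")
m=(W[...,2]>.04)&(W[...,2]<.06)&(abs(u-331)<50)&(abs(v-228)<30)
sel(m,"rack"); print(cv2.minAreaRect(W[m][:,:2].astype(np.float32)*1000))
m=(abs(u-188)<17)&(abs(v-182)<17)&(W[...,2]>.06)
print(cv2.minAreaRect(W[m][:,:2].astype(np.float32)*1000))
print("port via z .07/.08", onz("top",188.5,181.5,.075), onz("side",260,139,.075))
for nm in("top0","side0"):
    I=cv2.imread(f"pics/{nm}.png"); 
    c=[(315,229),(188,182)] if nm=="top0" else [(216,239),(260,139)]
    cv2.imwrite(f"pics/c_{nm}.png",np.hstack([cv2.resize(I[y-30:y+30,x-30:x+30],(390,390),interpolation=cv2.INTER_CUBIC) for x,y in c]))
E
```

```text
top 315 228 [ 0.4784 -0.1905  0.0955]
top 352 222 [ 0.4944 -0.2789  0.0814]
top 180 173 [0.61   0.128  0.0783]
top 197 173 [0.6103 0.0872 0.0782]
top 188 182 [0.5974 0.1158 0.0347]
top 330 240 [ 0.4546 -0.2315  0.0516]
top 230 180 [0.5891 0.0062 0.0985]
top 246 205 [ 0.5453 -0.0287  0.0032]
side 216 237 [ 0.4809 -0.1883  0.0945]
side 250 148 [0.565  0.0794 0.0756]
side 225 283 [ 0.4968 -0.2813  0.079 ]
side 240 310 [ 0.5223 -0.3195  0.0374]
head 168 [ 0.4768 -0.1896  0.0937] [ 0.4608 -0.2048  0.0809] [ 0.4926 -0.1738  0.0991]
block 649 [0.5882 0.1062 0.0791] [0.5563 0.0741 0.0601] [0.6229 0.1401 0.0864]
rack 1966 [ 0.4845 -0.2325  0.0504] [ 0.4331 -0.3283  0.0403] [ 0.5373 -0.1393  0.0596]
((485.7724304199219, -234.87857055664062), (75.11029052734375, 181.04234313964844), 10.619477272033691)
((491.8053894042969, 47.98748779296875), (304.6356506347656, 78.12322998046875), 31.317697525024414)
port via z .07/.08 [0.58997573 0.10732    0.075     ] [0.59273692 0.1110657  0.075     ]
```

```bash
cat > plan.py <<'E'
from h import *
from scipy.spatial.transform import Rotation as Ro
def plan(target,yaw):
    s=read_state(); R=Ro.from_quat(s["eef_rot"]); best=None
    for a in(yaw,yaw+180):
        y=np.array([np.cos(np.radians(a)),np.sin(np.radians(a)),0]); x=np.array([0,0,-1.]); G=Ro.from_matrix(np.c_[x,y,np.cross(x,y)])
        rv=(G*R.inv()).as_rotvec()
        if best is None or np.linalg.norm(rv)<np.linalg.norm(best): best=rv
    print("t",s["time"],"pos",np.round(s["ee_pos"],4),"shift units",((np.array(target)-s["ee_pos"])/.03).round(3),"turn units",(best/2/np.pi).round(4),"deg",np.degrees(np.linalg.norm(best)).round(2),"F",np.round(s["ft_force"],2),"w",round(s["width"],4))
E
python3 - <<'E'
from plan import *
print(Ro.from_quat(read_state()["eef_rot"]).as_matrix().round(3), read_state()["joint_positions"])
for y in (10.6,100.6): plan([.4775,-.1907,.2],y)
E
```

```text
[[-0.001  0.353 -0.936]
 [ 0.001 -0.936 -0.353]
 [-1.    -0.001  0.   ]] [ 1.18738726  0.33281957 -0.06471707  1.46083791  0.02161224  1.349906
 -0.08849033]
t 0.1 pos [ 0.2205 -0.5844  0.2328] shift units [ 8.566 13.125 -1.095] turn units [-1.00e-04 -2.00e-04  2.22e-01] deg 79.92 F [ 0.94 -0.06  0.25] w 0.0866
t 0.1 pos [ 0.2205 -0.5844  0.2328] shift units [ 8.566 13.125 -1.095] turn units [-0.0002 -0.0001 -0.028 ] deg 10.08 F [ 0.94 -0.06  0.25] w 0.0866
```

```bash
python3 -m creep '[{"dx":0.6,"dy":0.9,"rz":0.0222},{"dx":0.6,"dy":0.9,"rz":0.0222},{"dx":0.6,"dy":0.9,"rz":0.0222},{"dx":0.6,"dy":0.9,"rz":0.0222},{"dx":0.6,"dy":0.9,"rz":0.0222},{"dx":0.6,"dy":0.9,"rz":0.0222},{"dx":0.6,"dy":0.9,"rz":0.0222},{"dx":0.6,"dy":0.9,"rz":0.0222},{"dx":0.6,"dy":0.9,"rz":0.0222},{"dx":0.6,"dy":0.9,"rz":0.0222}]'; python3 -c "
from plan import *
plan([.4775,-.1907,.2],10.6)"
```

```text
t 0.1 pos [ 0.2205 -0.5844  0.2328] shift units [ 8.566 13.125 -1.095] turn units [-1.00e-04 -2.00e-04  2.22e-01] deg 79.92 F [ 0.94 -0.06  0.25] w 0.0866schema error: expected keys rx, ry, rz, dx, dy, dz, fingers
```

```bash
python3 -m creep '[{"rx":0,"ry":0,"rz":0.0222,"dx":0.6,"dy":0.9,"dz":0,"fingers":1},{"rx":0,"ry":0,"rz":0.0222,"dx":0.6,"dy":0.9,"dz":0,"fingers":1},{"rx":0,"ry":0,"rz":0.0222,"dx":0.6,"dy":0.9,"dz":0,"fingers":1},{"rx":0,"ry":0,"rz":0.0222,"dx":0.6,"dy":0.9,"dz":0,"fingers":1},{"rx":0,"ry":0,"rz":0.0222,"dx":0.6,"dy":0.9,"dz":0,"fingers":1},{"rx":0,"ry":0,"rz":0.0222,"dx":0.6,"dy":0.9,"dz":0,"fingers":1},{"rx":0,"ry":0,"rz":0.0222,"dx":0.6,"dy":0.9,"dz":0,"fingers":1},{"rx":0,"ry":0,"rz":0.0222,"dx":0.6,"dy":0.9,"dz":0,"fingers":1},{"rx":0,"ry":0,"rz":0.0222,"dx":0.6,"dy":0.9,"dz":0,"fingers":1},{"rx":0,"ry":0,"rz":0.0222,"dx":0.6,"dy":0.9,"dz":0,"fingers":1}]'; python3 -c "
from plan import *
plan([.4775,-.1907,.2],10.6)"
```

```text
time: 1.35
ee_pos: [0.4009, -0.3138, 0.2333]
eef_rot: [0.45, 0.545, -0.451, 0.545]
ft_force: [0.9, 0.3, 0.3]
width: 0.0874
t 1.35 pos [ 0.4009 -0.3138  0.2333] shift units [ 2.552  4.102 -1.11 ] turn units [-0.     -0.0001 -0.0007] deg 0.25 F [0.88 0.27 0.28] w 0.0874
```

```bash
python3 -m creep '[{"rx":0,"ry":0,"rz":0,"dx":0.51,"dy":0.82,"dz":-0.22,"fingers":1},{"rx":0,"ry":0,"rz":0,"dx":0.51,"dy":0.82,"dz":-0.22,"fingers":1},{"rx":0,"ry":0,"rz":0,"dx":0.51,"dy":0.82,"dz":-0.22,"fingers":1},{"rx":0,"ry":0,"rz":0,"dx":0.51,"dy":0.82,"dz":-0.22,"fingers":1},{"rx":0,"ry":0,"rz":0,"dx":0.51,"dy":0.82,"dz":-0.22,"fingers":1},{"rx":0,"ry":0,"rz":0,"dx":0,"dy":0,"dz":0,"fingers":1},{"rx":0,"ry":0,"rz":0,"dx":0,"dy":0,"dz":0,"fingers":1}]'; python3 -c "
from plan import *
plan([.4775,-.1907,.072],10.6)
C=cal('wrist'); snap('wrist','w0')
print(proj('wrist',[.4775,-.1907,.094],C),proj('wrist',[.59,.108,.08],C))"
```

```text
time: 2.22
ee_pos: [0.4768, -0.1923, 0.2004]
eef_rot: [0.452, 0.544, -0.452, 0.544]
ft_force: [-0.2, 0.4, 0.3]
width: 0.0873
t 2.225 pos [ 0.4768 -0.1923  0.2004] shift units [ 0.024  0.055 -4.281] turn units [ 0.     -0.0001  0.0001] deg 0.04 F [-0.19  0.38  0.33] w 0.0873
(np.float64(252.50157008449165), np.float64(191.20010512302136)) (np.float64(405.94220092739704), np.float64(-57.311326192188346))
```

View pics/w0.png

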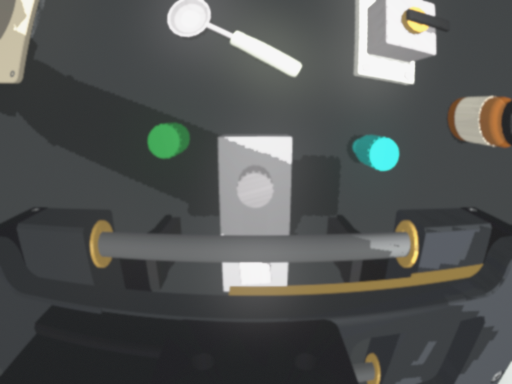

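The wrist view shows the round head centred near (254.5,189), within 2 px of the prediction. The spare is partly hidden, at about (256,270).

```bash
python3 -c "
from plan import *
im=cv2.imread('pics/w0.png',0); C=cal('wrist')
c=cv2.HoughCircles(cv2.GaussianBlur(im[155:225,215:297],(3,3),0),cv2.HOUGH_GRADIENT,1,30,param1=60,param2=12,minRadius=14,maxRadius=22)
print(c)
for q in c[0]: print(onz('wrist',q[0]+215,q[1]+155,.094,C))
print(onz('wrist',254.5,189,.094,C))
plan([.4775,-.1907,.072],10.6)"
```

```text
[[[40.5 34.5 17.7]]]
[ 0.47979035 -0.18907705  0.094     ]
[ 0.47883545 -0.18879056  0.094     ]
t 2.275 pos [ 0.4767 -0.1927  0.2005] shift units [ 0.027  0.067 -4.284] turn units [ 0.     -0.      0.0002] deg 0.08 F [ 0.16 -0.09 -0.27] w 0.0872
```

```bash
python3 -m creep '[{"rx":0,"ry":0,"rz":0,"dx":0.06,"dy":0.09,"dz":-0.8,"fingers":1},{"rx":0,"ry":0,"rz":0,"dx":0,"dy":0,"dz":-0.9,"fingers":1},{"rx":0,"ry":0,"rz":0,"dx":0,"dy":0,"dz":-0.9,"fingers":1},{"rx":0,"ry":0,"rz":0,"dx":0,"dy":0,"dz":-0.8,"fingers":1},{"rx":0,"ry":0,"rz":0,"dx":0,"dy":0,"dz":-0.5,"fingers":1},{"rx":0,"ry":0,"rz":0,"dx":0,"dy":0,"dz":-0.38,"fingers":1},{"rx":0,"ry":0,"rz":0,"dx":0,"dy":0,"dz":0,"fingers":1},{"rx":0,"ry":0,"rz":0,"dx":0,"dy":0,"dz":0,"fingers":0.1}]' && python3 -m creep '[{"rx":0,"ry":0,"rz":0,"dx":0,"dy":0,"dz":0,"fingers":-0.1},{"rx":0,"ry":0,"rz":0,"dx":0,"dy":0,"dz":0,"fingers":-1},{"rx":0,"ry":0,"rz":0,"dx":0,"dy":0,"dz":0,"fingers":-1},{"rx":0,"ry":0,"rz":0,"dx":0,"dy":0,"dz":0,"fingers":-1},{"rx":0,"ry":0,"rz":0,"dx":0,"dy":0,"dz":0,"fingers":-1},{"rx":0,"ry":0,"rz":0,"dx":0,"dy":0,"dz":0,"fingers":-1},{"rx":0,"ry":0,"rz":0,"dx":0,"dy":0,"dz":0,"fingers":-1}]' 50
```

```text
time: 3.28
ee_pos: [0.4794, -0.1893, 0.0729]
eef_rot: [0.452, 0.544, -0.452, 0.544]
ft_force: [-0.2, 0.2, -0.4]
width: 0.0827
time: 4.15
ee_pos: [0.4784, -0.1892, 0.0722]
eef_rot: [0.452, 0.544, -0.452, 0.544]
ft_force: [-5.2, 0.2, 4.0]
width: 0.0311
```

```bash
python3 -m creep '[{"rx":0,"ry":0,"rz":0,"dx":-0.04,"dy":0,"dz":0.2,"fingers":-1},{"rx":0,"ry":0,"rz":0,"dx":0,"dy":0,"dz":0.4,"fingers":-1},{"rx":0,"ry":0,"rz":0,"dx":0,"dy":0,"dz":0.8,"fingers":-1},{"rx":0,"ry":0,"rz":0,"dx":0,"dy":0,"dz":1,"fingers":-1},{"rx":0,"ry":0,"rz":0,"dx":0,"dy":0,"dz":1,"fingers":-1},{"rx":0,"ry":0,"rz":0,"dx":0,"dy":0,"dz":0.8,"fingers":-1},{"rx":0,"ry":0,"rz":0,"dx":0,"dy":0,"dz":0,"fingers":-1},{"rx":0,"ry":0,"rz":0,"dx":0,"dy":0,"dz":0,"fingers":-1}]'; python3 -c "
from plan import *
for z in (.2,): plan([.59,.0,z],10.6); plan([.59,.108,z],6)"
```

```text
time: 5.15
ee_pos: [0.4774, -0.1889, 0.1974]
eef_rot: [0.452, 0.544, -0.452, 0.544]
ft_force: [0.3, -0.1, -2.4]
width: 0.0313
t 5.15 pos [ 0.4774 -0.1889  0.1974] shift units [3.753 6.297 0.086] turn units [-0.0001 -0.0001  0.    ] deg 0.04 F [ 0.32 -0.1  -2.44] w 0.0313
t 5.15 pos [ 0.4774 -0.1889  0.1974] shift units [3.753 9.897 0.086] turn units [-0.0001 -0.0001 -0.0128] deg 4.6 F [ 0.32 -0.1  -2.44] w 0.0313
```

```bash
python3 -m creep '[{"rx":0,"ry":0,"rz":-0.0016,"dx":0.48,"dy":0.93,"dz":0,"fingers":-1},{"rx":0,"ry":0,"rz":-0.0016,"dx":0.48,"dy":0.93,"dz":0,"fingers":-1},{"rx":0,"ry":0,"rz":-0.0016,"dx":0.48,"dy":0.93,"dz":0,"fingers":-1},{"rx":0,"ry":0,"rz":-0.0016,"dx":0.48,"dy":0.93,"dz":0,"fingers":-1},{"rx":0,"ry":0,"rz":-0.0016,"dx":0.48,"dy":0.93,"dz":0,"fingers":-1},{"rx":0,"ry":0,"rz":-0.0016,"dx":0.48,"dy":0.93,"dz":0,"fingers":-1},{"rx":0,"ry":0,"rz":-0.0016,"dx":0.48,"dy":0.93,"dz":0,"fingers":-1},{"rx":0,"ry":0,"rz":-0.0016,"dx":0.48,"dy":0.93,"dz":0,"fingers":-1},{"rx":0,"ry":0,"rz":0,"dx":0,"dy":0,"dz":0,"fingers":-1},{"rx":0,"ry":0,"rz":0,"dx":0,"dy":0,"dz":0,"fingers":-1}]'; python3 -c "
from plan import *
plan([.59,.108,.2],6)
s=read_state();C=cal('wrist'); snap('wrist','w1'); np.savez('w1.npz',p=s['ee_pos'],q=s['eef_rot'],R=C[0],t=C[1])
print(proj('wrist',[.59,.108,.08],C)); p=np.array(s['ee_pos']); print('plug top',proj('wrist',p+[0,0,.022],C),'tip',proj('wrist',p-[0,0,.058],C))"
```

```text
time: 6.4
ee_pos: [0.5924, 0.0336, 0.197]
eef_rot: [0.473, 0.526, -0.474, 0.525]
ft_force: [-0.3, 0.5, -3.2]
width: 0.0309
t 6.4 pos [0.5924 0.0336 0.197 ] shift units [-0.08   2.481  0.101] turn units [ 0.     -0.0003  0.    ] deg 0.11 F [-0.26  0.46 -3.24] w 0.0309
(np.float64(257.5958859312473), np.float64(108.68157240324602))
plug top (np.float64(249.39073172504436), np.float64(259.99294413333155)) tip (np.float64(250.97351773306508), np.float64(209.51261009965557))
```

View pics/w1.png

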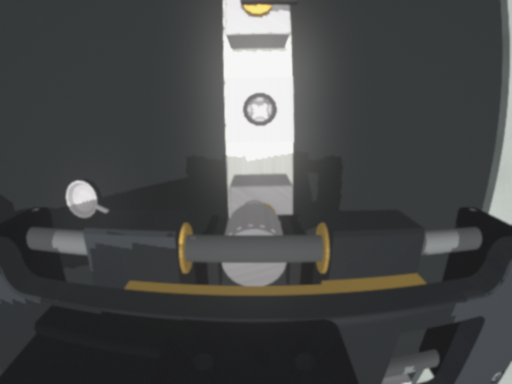

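The wrist view shows the seal ring at (259.5,108.5) and the held plug's head centred at column 254, with its shoulder edge near row 203 and its top's far edge near row 287. I'll work out the offset between plug and port from this one camera, so the calibration bias cancels, and check it with the side and top cameras.

```bash
python3 - <<'E'
from plan import *
im=cv2.imread('pics/w1.png'); g=cv2.cvtColor(im,6); C=cal('wrist'); p=np.array(read_state()['ee_pos'])
print(C[0][2])
m=(g[85:133,238:282]<130).astype(np.uint8); n,l,st,ce=cv2.connectedComponentsWithStats(m)
for i in range(1,n):
    if st[i,4]>60: 
        ys,xs=np.where(l==i); print(i,st[i],ce[i]+[238,85])
        print(cv2.fitEllipse(cv2.convexHull(np.c_[xs+238,ys+85].astype(np.float32))))
for off in (0,.001): 
  a=np.linspace(0,2*np.pi,361)
  for z,r in((.022,.0165),(-.022,.0165),(-.048,.01)):
    q=np.array([proj('wrist',p+[r*np.cos(t),r*np.sin(t)+off,z],C) for t in a]); print(off,z,'u',q[:,0].min().round(1),q[:,0].max().round(1),'v',q[:,1].min().round(1),q[:,1].max().round(1))
print('port pts', onz('wrist',259.5,108.5,.081,C))
cr=im[190:300,205:305]; cv2.imwrite('pics/c1.png',cv2.resize(np.hstack([cr,im[60:170,210:310]]),None,fx=4,fy=4,interpolation=cv2.INTER_CUBIC))
s,ds=snap('side','side1'); t,dt=snap('top','top1')
for z in(.0,):
  for nm in('side','top'): print(nm,'plugtop',proj(nm,p+[0,0,.022]),'shoulder',proj(nm,p-[0,0,.022]),'tip',proj(nm,p-[0,0,.058]),'port',proj(nm,[.59,.108,.081]))
E
```

```text
[ 0.02482661 -0.24196219 -0.96996801]
1 [  6   9  32  30 196] [259.36734694 107.79591837]
((259.39691162109375, 108.80134582519531), (30.244606018066406, 31.101520538330078), 93.93058013916016)
0 0.022 u 215.0 283.8 v 228.0 288.7
0 -0.022 u 223.7 277.1 v 201.5 251.3
0 -0.048 u 236.5 265.1 v 200.1 227.2
0.001 0.022 u 215.1 284.1 v 226.0 287.1
0.001 -0.022 u 223.8 277.3 v 199.9 249.9
0.001 -0.048 u 236.6 265.2 v 198.7 225.8
port pts [0.59184411 0.10779516 0.081     ]
side plugtop (np.float64(263.23556860467363), np.float64(115.02865498645404)) shoulder (np.float64(262.90555319237455), np.float64(130.3850601776262)) tip (np.float64(262.6553732411528), np.float64(142.0265307226071)) port (np.float64(259.05111325975963), np.float64(138.16739987037653))
top plugtop (np.float64(212.74810649197056), np.float64(165.55485223191474)) shoulder (np.float64(215.03829403102998), np.float64(170.6803200539821)) tip (np.float64(216.75230467971477), np.float64(174.51629692342343)) port (np.float64(187.78624207822315), np.float64(180.95142765421593))
```

View pics/c1.png

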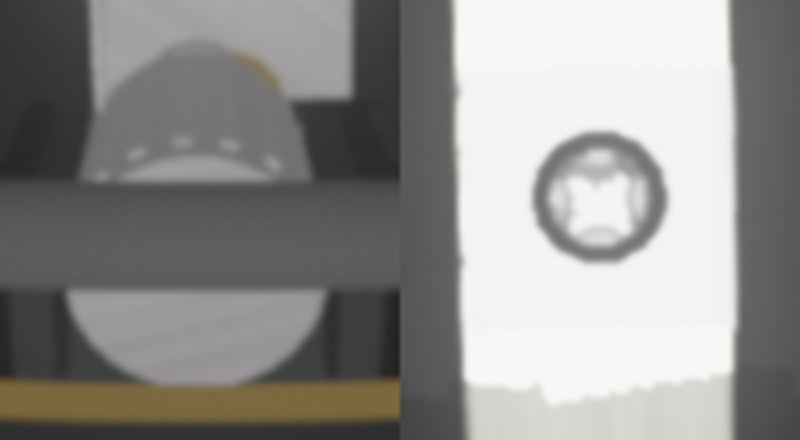

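View pics/side1.png

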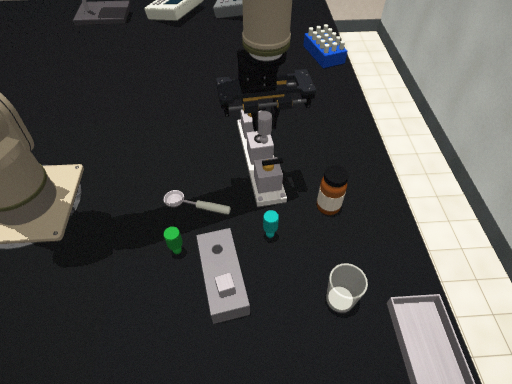

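The held plug's tip is at about (264,140) in the side view and the rack hole is empty. The wrist crop shows the plug about 2.4 mm to +x of where it projects, so the wrist camera reads about 2 mm high in x. The port is then at about (0.5897, 0.1078). I'll hover just above it and look again.

```bash
python3 -m creep '[{"rx":0,"ry":0,"rz":0,"dx":-0.03,"dy":0.82,"dz":0,"fingers":-1},{"rx":0,"ry":0,"rz":0,"dx":-0.03,"dy":0.82,"dz":0,"fingers":-1},{"rx":0,"ry":0,"rz":0,"dx":-0.03,"dy":0.82,"dz":0,"fingers":-1},{"rx":0,"ry":0,"rz":0,"dx":0,"dy":0,"dz":-0.4,"fingers":-1},{"rx":0,"ry":0,"rz":0,"dx":0,"dy":0,"dz":-0.5,"fingers":-1},{"rx":0,"ry":0,"rz":0,"dx":0,"dy":0,"dz":-0.5,"fingers":-1},{"rx":0,"ry":0,"rz":0,"dx":0,"dy":0,"dz":-0.27,"fingers":-1},{"rx":0,"ry":0,"rz":0,"dx":0,"dy":0,"dz":0,"fingers":-1},{"rx":0,"ry":0,"rz":0,"dx":0,"dy":0,"dz":0,"fingers":-1}]'; python3 - <<'E'
from plan import *
plan([.59,.108,.147],6); p=np.array(read_state()['ee_pos'])
a,_=snap('wrist','w2'); b,_=snap('side','side2')
f=lambda I,x,y,h:cv2.resize(I[y-h:y+h,x-h:x+h],(400,400),interpolation=cv2.INTER_CUBIC)
cv2.imwrite('pics/c2.png',np.hstack([f(a,252,220,50),f(b,260,139,25)])[:,:,::-1])
for nm in('wrist','side'): print(nm,[np.round(proj(nm,p+[0,0,z]),1) for z in(.022,-.022,-.058)],np.round(proj(nm,[.59,.108,.081]),1))
E
```

```text
time: 7.68
ee_pos: [0.5906, 0.1079, 0.1485]
eef_rot: [0.473, 0.525, -0.473, 0.526]
ft_force: [0.2, 0.3, -1.8]
width: 0.0308
t 7.675 pos [0.5906 0.1079 0.1485] shift units [-0.018  0.002 -0.051] turn units [-0.      0.0001  0.0001] deg 0.05 F [ 0.16  0.34 -1.83] w 0.0308
wrist [array([249.4, 260. ]), array([250.3, 227.2]), array([250.7, 209.6])] [250.1 205.7]
side [array([259.6, 110.6]), array([259.4, 124.7]), array([259.3, 135.4])] [259.1 138.2]
```

View pics/c2.png

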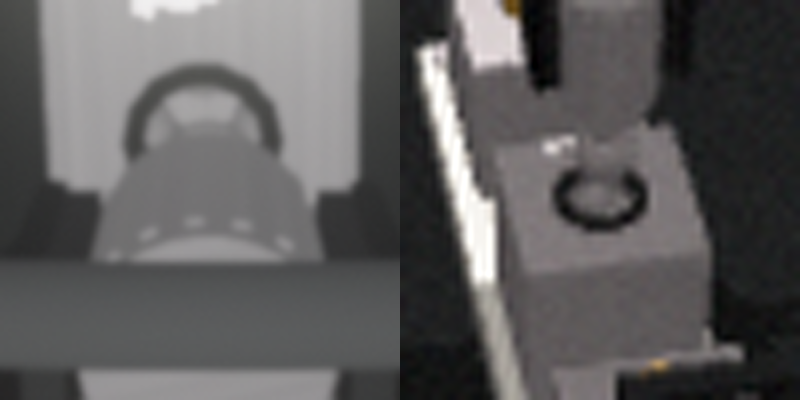

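The left crop (wrist) shows the seal ring centre about 1 px left of the plug axis. The right crop (side) also shows the stem slightly to +x of the ring. I'll measure the side offset from row profiles.

```bash
python3 - <<'E'
from plan import *
g=cv2.imread('pics/side2.png',0); g0=cv2.imread('pics/side0.png',0)
print('cols 248..274')
for v in(115,118,121,124,126,129,131,133,135): print(v,g[v,248:275])
print('ring0')
for v in range(134,146): print(v,g0[v,248:275])
w=cv2.imread('pics/w2.png',0)
for v in(198,202,204): print('w',v,w[v,228:280])
E
```

```text
cols 248..274
115 [ 95  79  23   4   9  24  40  83  84  86  98  96 100 106 101  95  90  87
  85  62  12  19  15  12  30  32  29]
118 [211 205  51  10  13  17  24  68  85  88  90  88  91  87  88  87  89  87
  84  68  16  15   9  21  31  28  34]
121 [180 204 133  12   8   9  24  69  83  85  86  88  91  88  92  83  85  88
  82  45  16  15  10  24  33  35  29]
124 [88 92 92 44  5 13 26 67 82 86 83 85 89 91 88 87 86 82 86 53 32 31 28 29
 31 24 30]
126 [90 89 88 89 84 88 89 86 88 86 85 88 89 89 86 87 85 84 70 34 30 29 29 32
 31 31 31]
129 [ 85  90  90  89  89  88  87  90  88  92  86  89  87  87  87  87  92 104
  42  64  65  33  31  32  33  32  33]
131 [ 90  88  89  96 108 141 144 170 172 100 110  88  84  96 105 104 106 122
 120 116 113  69  30  32  30  25  33]
133 [120 122 122 125 124 142 145 117 108  91 104 107 109 111 106 104 103 119
 118 124 120 114  65  30  25  30  28]
135 [122 121 120 120 122 122 115  74  50  53  80  86  88  86  85  58  80 119
 118 118 120 117 106  36  32  32  32]
ring0
134 [211 212 210 212 212 209 210 208 204 141  97  94  95 118 121 179 208 208
 208 212 209 201 115  
[... 1234 characters left out ...]
 214 209
 210 210 211 189 186 166 160 123  29]
w 198 [161 162 161 160 154 136 107  83  73  73  79  96 115 128 133 133 139 151
 159 163 164 163 163 162 161 160 160 160 162 162 161 156 144 134 132 129
 121 105  87  76  74  78  98 131 153 160 161 161 160 161 162 163]
w 202 [160 160 160 156 141 111  82  71  71  82 108 132 144 145 142 137 130 123
 122 124 129 132 132 132 132 131 131 131 129 130 128 125 123 126 131 137
 142 138 119  92  74  71  74  97 130 151 159 159 159 159 161 162]
w 204 [159 160 159 151 130  99  75  68  70  87 115 137 145 143 138 131 124 119
 117 119 120 121 122 121 121 120 120 120 121 120 120 119 120 120 121 126
 133 135 123  98  76  69  70  84 114 143 156 159 158 158 160 161]
```

The wrist puts the tip about 0.8 mm to +x of the port and the side view puts it about 1.6 mm, so I'll shift -1.1 mm. Then I'll enter with the round tip and watch the side forces.

```bash
python3 -m creep '[{"rx":0,"ry":0,"rz":0,"dx":-0.037,"dy":-0.01,"dz":0,"fingers":-1},{"rx":0,"ry":0,"rz":0,"dx":0,"dy":0,"dz":-0.1,"fingers":-1},{"rx":0,"ry":0,"rz":0,"dx":0,"dy":0,"dz":-0.1,"fingers":-1},{"rx":0,"ry":0,"rz":0,"dx":0,"dy":0,"dz":-0.1,"fingers":-1},{"rx":0,"ry":0,"rz":0,"dx":0,"dy":0,"dz":-0.1,"fingers":-1},{"rx":0,"ry":0,"rz":0,"dx":0,"dy":0,"dz":0,"fingers":-1}]';python3 -m creep '[{"rx":0,"ry":0,"rz":0,"dx":0,"dy":0,"dz":-0.06,"fingers":-1},{"rx":0,"ry":0,"rz":0,"dx":0,"dy":0,"dz":-0.06,"fingers":-1},{"rx":0,"ry":0,"rz":0,"dx":0,"dy":0,"dz":0,"fingers":-1}]'
```

```text
time: 8.52
ee_pos: [0.589, 0.1076, 0.1357]
eef_rot: [0.473, 0.526, -0.473, 0.525]
ft_force: [0.3, 0.3, -3.7]
width: 0.0308
time: 8.9
ee_pos: [0.5891, 0.1076, 0.1323]
eef_rot: [0.473, 0.525, -0.473, 0.525]
ft_force: [0.3, 0.5, -2.4]
width: 0.031
```

```bash
python3 -m creep '[{"rx":0,"ry":0,"rz":0,"dx":0,"dy":0,"dz":-0.07,"fingers":-1},{"rx":0,"ry":0,"rz":0,"dx":0,"dy":0,"dz":-0.07,"fingers":-1},{"rx":0,"ry":0,"rz":0,"dx":0,"dy":0,"dz":0,"fingers":-1}]';python3 -m creep '[{"rx":0,"ry":0,"rz":0,"dx":0,"dy":0,"dz":-0.05,"fingers":-1},{"rx":0,"ry":0,"rz":0,"dx":0,"dy":0,"dz":-0.05,"fingers":-1},{"rx":0,"ry":0,"rz":0,"dx":0,"dy":0,"dz":0,"fingers":-1}]'
```

```text
time: 9.28
ee_pos: [0.5891, 0.1077, 0.1281]
eef_rot: [0.473, 0.525, -0.473, 0.525]
ft_force: [0.6, 0.6, -1.7]
width: 0.0307
time: 9.65
ee_pos: [0.5897, 0.108, 0.1259]
eef_rot: [0.474, 0.525, -0.473, 0.526]
ft_force: [1.0, 1.0, 3.4]
width: 0.0311
```

```bash
python3 -m creep '[{"rx":0,"ry":0,"rz":0,"dx":0,"dy":0,"dz":-0.05,"fingers":-1},{"rx":0,"ry":0,"rz":0,"dx":0,"dy":0,"dz":0,"fingers":-1}]';python3 -m creep '[{"rx":0,"ry":0,"rz":0,"dx":0,"dy":0,"dz":-0.05,"fingers":-1},{"rx":0,"ry":0,"rz":0,"dx":0,"dy":0,"dz":0,"fingers":-1}]'
```

```text
time: 9.9
ee_pos: [0.5898, 0.108, 0.1248]
eef_rot: [0.474, 0.525, -0.473, 0.526]
ft_force: [-0.2, 0.6, 7.0]
width: 0.0311
time: 10.15
ee_pos: [0.5901, 0.1081, 0.1237]
eef_rot: [0.474, 0.525, -0.472, 0.526]
ft_force: [-1.5, 1.3, 9.3]
width: 0.0308
```

```bash
python3 -m creep '[{"rx":0,"ry":0,"rz":0,"dx":0,"dy":0,"dz":-0.05,"fingers":-1},{"rx":0,"ry":0,"rz":0,"dx":0,"dy":0,"dz":0,"fingers":-1}]'
```

```text
time: 10.4
ee_pos: [0.5902, 0.1082, 0.1225]
eef_rot: [0.474, 0.525, -0.472, 0.526]
ft_force: [-0.7, 0.6, 11.1]
width: 0.0309
```

```bash
for i in 1; do python3 -m creep '[{"rx":0,"ry":0,"rz":0,"dx":0,"dy":0,"dz":-0.05,"fingers":-1},{"rx":0,"ry":0,"rz":0,"dx":0,"dy":0,"dz":0,"fingers":-1}]'; done; python3 -m creep '[{"rx":0,"ry":0,"rz":0,"dx":0,"dy":0,"dz":-0.04,"fingers":-1},{"rx":0,"ry":0,"rz":0,"dx":0,"dy":0,"dz":0,"fingers":-1}]'
```

```text
time: 10.65
ee_pos: [0.5902, 0.1082, 0.121]
eef_rot: [0.474, 0.525, -0.472, 0.526]
ft_force: [-1.3, 0.3, 10.9]
width: 0.031
time: 10.9
ee_pos: [0.5903, 0.1083, 0.1199]
eef_rot: [0.474, 0.525, -0.472, 0.526]
ft_force: [-1.9, 1.5, 12.0]
width: 0.0312
```

```bash
python3 -m creep '[{"rx":0,"ry":0,"rz":0,"dx":0,"dy":0,"dz":-0.04,"fingers":-1},{"rx":0,"ry":0,"rz":0,"dx":0,"dy":0,"dz":0,"fingers":-1}]';python3 -m creep '[{"rx":0,"ry":0,"rz":0,"dx":0,"dy":0,"dz":-0.04,"fingers":-1},{"rx":0,"ry":0,"rz":0,"dx":0,"dy":0,"dz":0,"fingers":-1}]'
```

```text
time: 11.15
ee_pos: [0.5902, 0.1082, 0.1186]
eef_rot: [0.474, 0.525, -0.472, 0.526]
ft_force: [-1.1, 1.3, 9.8]
width: 0.0311
time: 11.4
ee_pos: [0.5901, 0.1082, 0.1172]
eef_rot: [0.474, 0.525, -0.472, 0.526]
ft_force: [0.0, 0.2, 9.5]
width: 0.0307
```

```bash
python3 -m creep '[{"rx":0,"ry":0,"rz":0,"dx":0,"dy":0,"dz":-0.05,"fingers":-1},{"rx":0,"ry":0,"rz":0,"dx":0,"dy":0,"dz":0,"fingers":-1}]';python3 -m creep '[{"rx":0,"ry":0,"rz":0,"dx":0,"dy":0,"dz":-0.05,"fingers":-1},{"rx":0,"ry":0,"rz":0,"dx":0,"dy":0,"dz":0,"fingers":-1}]'
```

```text
time: 11.65
ee_pos: [0.5899, 0.1081, 0.1152]
eef_rot: [0.474, 0.525, -0.472, 0.526]
ft_force: [0.4, 2.1, 5.6]
width: 0.0308
time: 11.9
ee_pos: [0.5897, 0.108, 0.1132]
eef_rot: [0.474, 0.525, -0.473, 0.526]
ft_force: [1.9, 1.5, 3.2]
width: 0.0308
```

```bash
python3 -m creep '[{"rx":0,"ry":0,"rz":0,"dx":0,"dy":0,"dz":-0.05,"fingers":-1},{"rx":0,"ry":0,"rz":0,"dx":0,"dy":0,"dz":0,"fingers":-1}]';python3 -m creep '[{"rx":0,"ry":0,"rz":0,"dx":0,"dy":0,"dz":-0.05,"fingers":-1},{"rx":0,"ry":0,"rz":0,"dx":0,"dy":0,"dz":0,"fingers":-1}]'
```

```text
time: 12.15
ee_pos: [0.589, 0.1076, 0.1103]
eef_rot: [0.473, 0.526, -0.473, 0.525]
ft_force: [3.8, 3.5, -6.5]
width: 0.0313
time: 12.4
ee_pos: [0.5887, 0.1075, 0.1086]
eef_rot: [0.473, 0.526, -0.473, 0.525]
ft_force: [5.0, 4.0, -12.5]
width: 0.0306
```

```bash
python3 -m creep '[{"rx":0,"ry":0,"rz":0,"dx":0.03,"dy":0.02,"dz":-0.08,"fingers":-1},{"rx":0,"ry":0,"rz":0,"dx":0,"dy":0,"dz":0,"fingers":-1}]';python3 -m creep '[{"rx":0,"ry":0,"rz":0,"dx":0,"dy":0,"dz":-0.05,"fingers":-1},{"rx":0,"ry":0,"rz":0,"dx":0,"dy":0,"dz":0,"fingers":-1}]'
```

```text
time: 12.65
ee_pos: [0.5893, 0.1079, 0.1063]
eef_rot: [0.473, 0.526, -0.474, 0.525]
ft_force: [2.0, 1.0, -10.9]
width: 0.0311
time: 12.9
ee_pos: [0.5897, 0.1081, 0.1057]
eef_rot: [0.473, 0.526, -0.473, 0.525]
ft_force: [-0.0, 0.9, -7.1]
width: 0.0307
```

```bash
python3 -m creep '[{"rx":0,"ry":0,"rz":0,"dx":0,"dy":0,"dz":-0.04,"fingers":-1},{"rx":0,"ry":0,"rz":0,"dx":0,"dy":0,"dz":0,"fingers":-1}]'
```

```text
time: 13.15
ee_pos: [0.5901, 0.1081, 0.1049]
eef_rot: [0.473, 0.525, -0.473, 0.526]
ft_force: [-2.4, 1.2, -1.4]
width: 0.0311
```

```bash
python3 -m creep '[{"rx":0,"ry":0,"rz":0,"dx":-0.01,"dy":0,"dz":-0.04,"fingers":-1},{"rx":0,"ry":0,"rz":0,"dx":0,"dy":0,"dz":0,"fingers":-1}]';python3 -m creep '[{"rx":0,"ry":0,"rz":0,"dx":0,"dy":0,"dz":-0.04,"fingers":-1},{"rx":0,"ry":0,"rz":0,"dx":0,"dy":0,"dz":0,"fingers":-1},{"rx":0,"ry":0,"rz":0,"dx":0,"dy":0,"dz":0,"fingers":-1}]'
```

```text
time: 13.4
ee_pos: [0.5901, 0.1082, 0.1042]
eef_rot: [0.473, 0.525, -0.473, 0.526]
ft_force: [-3.5, -1.3, 6.1]
width: 0.0312
time: 13.78
ee_pos: [0.5901, 0.1082, 0.1035]
eef_rot: [0.473, 0.525, -0.473, 0.526]
ft_force: [-6.7, -2.1, 9.7]
width: 0.0311
```

```bash
python3 -m creep '[{"rx":0,"ry":0,"rz":0,"dx":-0.04,"dy":-0.01,"dz":-0.02,"fingers":-1},{"rx":0,"ry":0,"rz":0,"dx":0,"dy":0,"dz":0,"fingers":-1},{"rx":0,"ry":0,"rz":0,"dx":0,"dy":0,"dz":0,"fingers":-1}]';python3 -m creep '[{"rx":0,"ry":0,"rz":0,"dx":0,"dy":0,"dz":0.06,"fingers":-1},{"rx":0,"ry":0,"rz":0,"dx":0,"dy":0,"dz":0.04,"fingers":-1},{"rx":0,"ry":0,"rz":0,"dx":0,"dy":0,"dz":0,"fingers":-1}]'
```

```text
time: 14.15
ee_pos: [0.59, 0.1082, 0.1035]
eef_rot: [0.474, 0.524, -0.472, 0.526]
ft_force: [-1.7, -0.6, 11.1]
width: 0.0309
time: 14.52
ee_pos: [0.589, 0.108, 0.1047]
eef_rot: [0.474, 0.525, -0.473, 0.526]
ft_force: [2.7, 2.5, 0.6]
width: 0.0307
```

```bash
python3 -m creep '[{"rx":0,"ry":0,"rz":0,"dx":0,"dy":0,"dz":0.03,"fingers":-1},{"rx":0,"ry":0,"rz":0,"dx":0.02,"dy":0.01,"dz":0.03,"fingers":-1},{"rx":0,"ry":0,"rz":0,"dx":0,"dy":0,"dz":0,"fingers":-1}]'
```

```text
time: 14.9
ee_pos: [0.5887, 0.108, 0.1057]
eef_rot: [0.473, 0.526, -0.474, 0.525]
ft_force: [2.1, 0.3, -7.4]
width: 0.0309
```

```bash
python3 -m creep '[{"rx":0,"ry":0,"rz":0,"dx":0,"dy":0,"dz":0.03,"fingers":-1},{"rx":0,"ry":0,"rz":0,"dx":0,"dy":0,"dz":0,"fingers":-1}]'
```

```text
time: 15.15
ee_pos: [0.5887, 0.1081, 0.1067]
eef_rot: [0.473, 0.526, -0.473, 0.525]
ft_force: [3.1, 0.5, -9.8]
width: 0.031
```

```bash
python3 -m creep '[{"rx":0,"ry":0,"rz":0,"dx":0,"dy":0,"dz":0.02,"fingers":-1},{"rx":0,"ry":0,"rz":0,"dx":0,"dy":0,"dz":0,"fingers":-1},{"rx":0,"ry":0,"rz":0,"dx":0,"dy":0,"dz":0,"fingers":-1},{"rx":0,"ry":0,"rz":0,"dx":0,"dy":0,"dz":0,"fingers":-1}]'
```

```text
time: 15.65
ee_pos: [0.5888, 0.1081, 0.1074]
eef_rot: [0.473, 0.526, -0.473, 0.525]
ft_force: [1.3, 0.7, -15.6]
width: 0.031
```

```bash
python3 -m creep '[{"rx":0,"ry":0,"rz":0,"dx":0,"dy":0,"dz":0,"fingers":-1},{"rx":0,"ry":0,"rz":0,"dx":0,"dy":0,"dz":0,"fingers":-1},{"rx":0,"ry":0,"rz":0,"dx":0,"dy":0,"dz":0,"fingers":-1},{"rx":0,"ry":0,"rz":0,"dx":0,"dy":0,"dz":0,"fingers":-1},{"rx":0,"ry":0,"rz":0,"dx":0,"dy":0,"dz":0,"fingers":-1},{"rx":0,"ry":0,"rz":0,"dx":0,"dy":0,"dz":0,"fingers":-1}]'
```

```text
time: 16.4
ee_pos: [0.589, 0.1082, 0.1078]
eef_rot: [0.473, 0.525, -0.473, 0.525]
ft_force: [0.3, 0.3, -19.1]
width: 0.031
```

The force drifted up with no motion commanded, so the arm keeps closing its lag. The pull went past 15 N, and I'm backing off now.

```bash
python3 -m creep '[{"rx":0,"ry":0,"rz":0,"dx":0,"dy":0,"dz":-0.07,"fingers":-1},{"rx":0,"ry":0,"rz":0,"dx":0,"dy":0,"dz":0,"fingers":-1}]'; python3 -m creep '[{"rx":0,"ry":0,"rz":0,"dx":0,"dy":0,"dz":0,"fingers":-1},{"rx":0,"ry":0,"rz":0,"dx":0,"dy":0,"dz":0,"fingers":-1}]'
```

```text
time: 16.65
ee_pos: [0.5898, 0.1085, 0.1066]
eef_rot: [0.474, 0.525, -0.473, 0.526]
ft_force: [1.7, 0.3, -7.7]
width: 0.0312
time: 16.9
ee_pos: [0.5897, 0.1084, 0.1064]
eef_rot: [0.474, 0.525, -0.473, 0.526]
ft_force: [0.0, 1.5, -4.1]
width: 0.0311
```

```bash
python3 -m creep '[{"rx":0,"ry":0,"rz":0,"dx":0,"dy":-0.01,"dz":-0.05,"fingers":-1},{"rx":0,"ry":0,"rz":0,"dx":0,"dy":0,"dz":0,"fingers":-1},{"rx":0,"ry":0,"rz":0,"dx":0,"dy":0,"dz":0,"fingers":-1}]'; python3 -m creep '[{"rx":0,"ry":0,"rz":0,"dx":0,"dy":0,"dz":-0.03,"fingers":-1},{"rx":0,"ry":0,"rz":0,"dx":0,"dy":0,"dz":0,"fingers":-1}]'
```

```text
time: 17.27
ee_pos: [0.5896, 0.1082, 0.1048]
eef_rot: [0.474, 0.525, -0.473, 0.526]
ft_force: [1.1, 1.3, -0.3]
width: 0.031
time: 17.52
ee_pos: [0.5896, 0.1082, 0.1041]
eef_rot: [0.474, 0.525, -0.473, 0.526]
ft_force: [-1.7, 1.3, 5.5]
width: 0.031
```

```bash
python3 -m creep '[{"rx":0,"ry":0,"rz":0,"dx":0,"dy":0,"dz":-0.02,"fingers":-1},{"rx":0,"ry":0,"rz":0,"dx":0,"dy":0,"dz":0,"fingers":-1},{"rx":0,"ry":0,"rz":0,"dx":0,"dy":0,"dz":0,"fingers":-1}]'; python3 -m creep '[{"rx":0,"ry":0,"rz":0,"dx":0,"dy":0,"dz":0.05,"fingers":-1},{"rx":0,"ry":0,"rz":0,"dx":0,"dy":0,"dz":0.03,"fingers":-1},{"rx":0,"ry":0,"rz":0,"dx":0,"dy":0,"dz":0,"fingers":-1},{"rx":0,"ry":0,"rz":0,"dx":0,"dy":0,"dz":0,"fingers":-1}]'
```

```text
time: 17.9
ee_pos: [0.5896, 0.1082, 0.1038]
eef_rot: [0.474, 0.525, -0.473, 0.526]
ft_force: [-1.9, 0.1, 8.6]
width: 0.031
time: 18.4
ee_pos: [0.5892, 0.1079, 0.105]
eef_rot: [0.473, 0.525, -0.473, 0.525]
ft_force: [2.0, 1.4, -1.4]
width: 0.0311
```

```bash
python3 -m creep '[{"rx":0,"ry":0,"rz":0,"dx":0,"dy":0,"dz":0.02,"fingers":-1},{"rx":0,"ry":0,"rz":0,"dx":0,"dy":0,"dz":0,"fingers":-1},{"rx":0,"ry":0,"rz":0,"dx":0,"dy":0,"dz":0,"fingers":-1}]'
```

```text
time: 18.77
ee_pos: [0.5888, 0.1078, 0.1054]
eef_rot: [0.473, 0.526, -0.473, 0.525]
ft_force: [0.9, 0.8, -7.2]
width: 0.0312
```

```bash
python3 -m creep '[{"rx":0,"ry":0,"rz":0,"dx":0,"dy":0,"dz":0,"fingers":-1},{"rx":0,"ry":0,"rz":0,"dx":0,"dy":0,"dz":0,"fingers":-1}]'; python3 -m creep '[{"rx":0,"ry":0,"rz":0,"dx":0,"dy":0,"dz":0.01,"fingers":-1},{"rx":0,"ry":0,"rz":0,"dx":0,"dy":0,"dz":0,"fingers":-1}]'
```

```text
time: 19.02
ee_pos: [0.5889, 0.1079, 0.1055]
eef_rot: [0.473, 0.526, -0.473, 0.525]
ft_force: [1.4, 0.5, -6.4]
width: 0.031
time: 19.27
ee_pos: [0.5891, 0.108, 0.106]
eef_rot: [0.473, 0.525, -0.473, 0.525]
ft_force: [0.9, 0.8, -6.9]
width: 0.0313
```

```bash
python3 -m creep '[{"rx":0,"ry":0,"rz":0,"dx":0,"dy":0,"dz":0,"fingers":-1},{"rx":0,"ry":0,"rz":0,"dx":0,"dy":0,"dz":0,"fingers":-1}]'
```

```text
time: 19.52
ee_pos: [0.5891, 0.1079, 0.106]
eef_rot: [0.473, 0.525, -0.473, 0.525]
ft_force: [0.7, 1.0, -8.3]
width: 0.031
```

```bash
python3 -m creep '[{"rx":0,"ry":0,"rz":0,"dx":0,"dy":0,"dz":0.015,"fingers":-1},{"rx":0,"ry":0,"rz":0,"dx":0,"dy":0,"dz":0,"fingers":-1}]'
```

```text
time: 19.77
ee_pos: [0.5891, 0.1079, 0.1064]
eef_rot: [0.473, 0.525, -0.473, 0.525]
ft_force: [1.5, 1.3, -9.6]
width: 0.0309
```

```bash
python3 -m creep '[{"rx":0,"ry":0,"rz":0,"dx":0,"dy":0,"dz":0,"fingers":-1},{"rx":0,"ry":0,"rz":0,"dx":0,"dy":0,"dz":0,"fingers":-1}]'
```

```text
time: 20.02
ee_pos: [0.5891, 0.1079, 0.1064]
eef_rot: [0.473, 0.525, -0.473, 0.525]
ft_force: [2.1, 0.8, -11.1]
width: 0.0314
```

```bash
python3 -m creep '[{"rx":0,"ry":0,"rz":0,"dx":0,"dy":0,"dz":0,"fingers":-1},{"rx":0,"ry":0,"rz":0,"dx":0,"dy":0,"dz":0,"fingers":-1}]'
```

```text
time: 20.27
ee_pos: [0.5891, 0.1079, 0.1064]
eef_rot: [0.473, 0.525, -0.473, 0.525]
ft_force: [1.1, 1.9, -10.5]
width: 0.0311
```

```bash
python3 -m creep '[{"rx":0,"ry":0,"rz":0,"dx":0,"dy":0,"dz":0,"fingers":-1},{"rx":0,"ry":0,"rz":0,"dx":0,"dy":0,"dz":0,"fingers":-1}]'
```

```text
time: 20.52
ee_pos: [0.589, 0.1079, 0.1064]
eef_rot: [0.473, 0.525, -0.473, 0.525]
ft_force: [1.0, 2.0, -11.8]
width: 0.0308
```

```bash
python3 -m creep '[{"rx":0,"ry":0,"rz":0,"dx":0,"dy":0,"dz":0,"fingers":-1},{"rx":0,"ry":0,"rz":0,"dx":0,"dy":0,"dz":0,"fingers":-1}]'
```

```text
time: 20.78
ee_pos: [0.5891, 0.1079, 0.1065]
eef_rot: [0.473, 0.525, -0.473, 0.525]
ft_force: [1.3, 1.7, -10.2]
width: 0.0311
```

```bash
python3 -m creep '[{"rx":0,"ry":0,"rz":0,"dx":0,"dy":0,"dz":0,"fingers":-1},{"rx":0,"ry":0,"rz":0,"dx":0,"dy":0,"dz":0,"fingers":-1},{"rx":0,"ry":0,"rz":0,"dx":0,"dy":0,"dz":0,"fingers":-1}]'
```

```text
time: 21.15
ee_pos: [0.5891, 0.1079, 0.1065]
eef_rot: [0.473, 0.525, -0.473, 0.525]
ft_force: [1.4, 1.0, -11.1]
width: 0.0308
```

```bash
python3 -m creep '[{"rx":0,"ry":0,"rz":0,"dx":0,"dy":0,"dz":0,"fingers":-1},{"rx":0,"ry":0,"rz":0,"dx":0,"dy":0,"dz":0,"fingers":-1},{"rx":0,"ry":0,"rz":0,"dx":0,"dy":0,"dz":0,"fingers":-1}]'
```

```text
time: 21.52
ee_pos: [0.5891, 0.1079, 0.1065]
eef_rot: [0.473, 0.525, -0.473, 0.525]
ft_force: [1.0, 0.8, -11.4]
width: 0.0309
```

```bash
python3 -m creep '[{"rx":0,"ry":0,"rz":0,"dx":0,"dy":0,"dz":-0.03,"fingers":-1},{"rx":0,"ry":0,"rz":0,"dx":0.01,"dy":0.01,"dz":-0.04,"fingers":-1},{"rx":0,"ry":0,"rz":0,"dx":0,"dy":0,"dz":0,"fingers":-1},{"rx":0,"ry":0,"rz":0,"dx":0,"dy":0,"dz":0,"fingers":-1}]'
```

```text
time: 22.02
ee_pos: [0.5898, 0.1083, 0.1049]
eef_rot: [0.474, 0.525, -0.473, 0.526]
ft_force: [0.2, 0.6, -1.2]
width: 0.0308
```

```bash
python3 -m creep '[{"rx":0,"ry":0,"rz":0,"dx":0,"dy":0,"dz":0,"fingers":0.2},{"rx":0,"ry":0,"rz":0,"dx":0,"dy":0,"dz":0,"fingers":0.6},{"rx":0,"ry":0,"rz":0,"dx":0,"dy":0,"dz":0,"fingers":0.8},{"rx":0,"ry":0,"rz":0,"dx":0,"dy":0,"dz":0,"fingers":0.8},{"rx":0,"ry":0,"rz":0,"dx":0,"dy":0,"dz":0,"fingers":0.8}]'
```

```text
time: 22.65
ee_pos: [0.5894, 0.1082, 0.1044]
eef_rot: [0.473, 0.525, -0.473, 0.525]
ft_force: [-0.1, 0.8, 0.3]
width: 0.0727
```

Released. Next I'll retreat straight up, then back along -y, and check the plug with the cameras.

```bash
python3 -m creep '[{"rx":0,"ry":0,"rz":0,"dx":0,"dy":0,"dz":0.5,"fingers":0.8},{"rx":0,"ry":0,"rz":0,"dx":0,"dy":0,"dz":1,"fingers":0.8},{"rx":0,"ry":0,"rz":0,"dx":0,"dy":0,"dz":1,"fingers":0.8},{"rx":0,"ry":0,"rz":0,"dx":0,"dy":0,"dz":1,"fingers":0.8},{"rx":0,"ry":0,"rz":0,"dx":0,"dy":-0.9,"dz":0,"fingers":0.8},{"rx":0,"ry":0,"rz":0,"dx":0,"dy":-0.9,"dz":0,"fingers":0.8},{"rx":0,"ry":0,"rz":0,"dx":0,"dy":-0.9,"dz":0,"fingers":0.8},{"rx":0,"ry":0,"rz":0,"dx":0,"dy":0,"dz":0,"fingers":0.8},{"rx":0,"ry":0,"rz":0,"dx":0,"dy":0,"dz":0,"fingers":0.8}]'; python3 - <<'E'
from plan import *
a,_=snap('wrist','w3'); b,ds=snap('side','side3')
f=lambda I,x,y,h:cv2.resize(I[y-h:y+h,x-h:x+h],(400,400),interpolation=cv2.INTER_CUBIC)
cv2.imwrite('pics/c3.png',np.hstack([f(a,256,110,80),f(b,262,135,30)])[:,:,::-1])
C=cal('side');R,t,ff,cx,cy=C; v,u=np.mgrid[:384,:512]; W=(np.stack([(u-cx)/ff,(v-cy)/ff,np.ones_like(ds)],-1)*ds[...,None]-t)@R
m=(abs(u-261)<12)&(abs(v-127)<20)&(W[...,2]>.11)&(W[...,2]<.14)&(abs(W[...,1]-.108)<.03)
z=W[m][:,2]; print('head top z',np.percentile(z,[50,80,95]),m.sum()); m2=(abs(u-250)<3)&(abs(v-148)<3); print('block',np.median(W[m2],0))
E
```

```text
time: 23.78
ee_pos: [0.5895, 0.0282, 0.2102]
eef_rot: [0.473, 0.525, -0.473, 0.526]
ft_force: [-0.2, 0.8, 0.6]
width: 0.0782
head top z [0.12606763 0.12738766 0.12825013] 153
block [0.5649034  0.08175146 0.07258626]
```

View pics/c3.png

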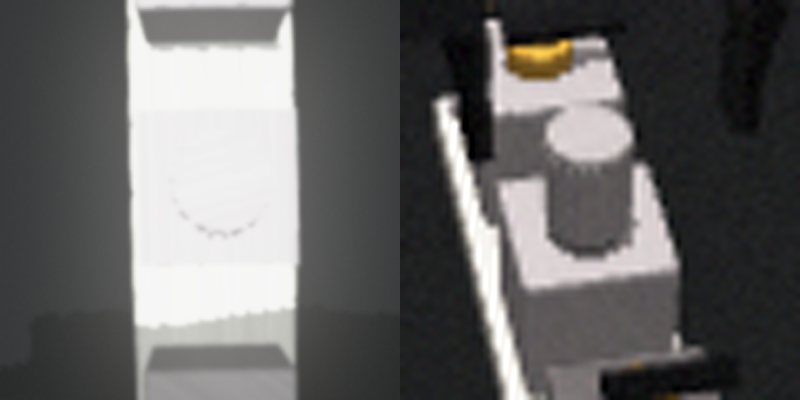

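The plug stands upright in the port, shoulder down on the seal at about (592,250) in the right crop. Its head top is at z ≈ 0.126, against the 0.125–0.126 expected when home.

```bash
python3 -c "
from bench import *
print(close_job(), read_state()['time'])"
```

```text
the job is handed in; nothing more can be done
the job is handed in; nothing more can be done
```

The plug is in the port with the catch snapped and I handed the job in, but **my first pull test went over your 15 N limit**.

- **Over-limit pull:** the wrist sensor read 15.6 N and then 19.1 N, the higher about 16 N at the catch after the plug's roughly 3 N weight. The force kept rising while I held the arm still. I held for six rows without checking it, when the reading was already 15.6 N. I backed off at once and the plug did not come out.
- **Pressing in:** the force rose to about 12 N on the wrist sensor (about 15 N on the plug), then the catch snapped and drew the plug down. I pressed it onto the seal at about 11 N on the sensor (about 14 N on the plug), within the 20 N limit. After the over-limit pull I pressed again at about 9 N, and force against height matched the first press, so it was still home.
- **Second pull:** the sensor read 10–12 N (roughly 7–9 N net on the catch after the plug's weight) for about 1.5 s, with no movement.
- **Final state:** I lowered the plug back to home, let go and moved clear at about 24 s. The camera shows it upright on the seal, with its head top at z ≈ 0.126 m against 0.125–0.126 m expected. I touched nothing else on purpose, but I did not check the other items again afterwards.
- **Disagreement:** before insertion the wrist and side cameras differed by about 1 mm on the sideways offset. I aimed between them, and side forces stayed under 7 N.

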